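# Load the draw plate into the draw head

### The job

Take the steel draw plate with the grip tab out of the wooden rack and load it into the grey iron draw head: slip its lower edge into the slot at a slant, leaning out past the two overhanging noses, then straighten it upright beneath them so that it stands fully down on the slot's floor, square in the slot. Let go of it there, and leave the other plates and the tools on the bench where they are.

Things in the scene. Friction and masses are not known exactly. Their poses are not given: they have to be found in the camera images.
- plate_c (a point): Draw plate to load: steel, 8 mm thick (its x), about 0.5 kg. Lower part 120 mm wide (its y), 60 mm high, with small dark holes; from the middle of its top edge a grip tab, 30 mm wide and 8 mm thick, rises 45 mm more (z up along the tab). Point: its centre, 52.5 mm above its lower edge and below the tab's top. A half turn about z makes no difference. Starts upright in any of the rack's pockets.
- head: Draw head: grey iron block fixed to the bench, 100 mm deep (x -58 to +42), 150 mm wide (y). Origin: centre of its underside; x points from its front, which faces the robot, to its back; z up. A slot along y, two end posts with overhanging noses behind it. A plate cannot go straight down past the noses; leaning 20 to 30 degrees, top towards the front (-x), it can. No latch or spring.
- slot_mid (a point): Middle of the head's slot, on its floor (20 mm above the bench; head's axes). The slot is 12 mm wide (x +-6 mm), 128 mm long (y +-64), so a plate in it has 4 mm play front to back and 4 mm at each end. Its back face (x = +6) goes on straight up as a wall to 35 mm above the floor, and as the posts at the ends. A plate let go leaning forward stays fallen forward; brought back to the posts it stands.
- lip_mid (a point): Middle of the crest of the lip in front of the slot: 18 mm above the slot's floor, 12 mm in front (-x) of the slot's middle. From here the lip's inner edge is bevelled at 45 degrees down to the slot's front face, 12 mm above the floor. The slot's ends are closed up to this height too. Head's axes.
- nose_left (a point): Lower front edge of the nose on the head's +y post, mid-width. The noses jut out over the slot from the posts at |y| 45 to 75 mm, forward to x = -10 mm; undersides 70 mm above the slot's floor (10 mm above the shoulders of a loaded plate), tops 86 mm above it. Between the noses (|y| below 45 mm) it is open for the tab and the fingers. Head's axes.
- nose_right (a point): The same point on the nose of the head's -y post.
- rack: Wooden rack, fixed, 150 mm (x) by 160 mm (y), 34 mm high; origin at the centre of its underside, z up. Three open pockets along y, 12 mm wide and 130 mm long, at x = -50, 0 and +50 mm, floor at z = 12 mm; a steel plate stands upright in each, its x along the rack's x.
- spare_wide_c (a point): Another steel plate in the rack, to be left there: plain rectangle 8 x 120 x 60 mm without a tab; this is its centre, axes as for the draw plate.
- spare_small_c (a point): A smaller plain steel plate in the rack, to be left there: 8 x 86 x 52 mm, no tab; this is its centre.
- jar: Bystander: amber glass jar with brass cap, 56 mm across, 60 mm high; origin under its centre.
- sandbag: Bystander: black round engraver's cushion, 120 mm across, 40 mm high; origin under its centre.
- file: Bystander: hand tool with wooden handle, 200 mm, lying along its x.

How it is judged:
By the outcome, as a careful person would: the job done as asked, in the order asked, and still so for the second after the job is handed in, with the robot touching nothing.
It also fails if it takes over 51 s, if anything falls off the work surface, if the arm or the gripper's body presses on something with over 40 N, if the wrist force passes 120 N, or if a joint passes its speed limit or range.

### The arm

A 7-joint arm with a two-finger parallel gripper is mounted at the origin on the work surface. World frame = base frame: x ahead of the robot, y to its left, z up, the work surface at z = 0. Lengths are in m, angles in rad, forces in N, time in s.
With the tool pointing down it reaches from about 0.4 to 0.85 m from the base axis. Payload 4.5 kg.
Tool frame: the origin (TCP) lies where the fingers leave the gripper's body, on its centre line; the fingertips stand 64 mm ahead of it and the grasp point (between the pads) lies 45 mm ahead of it; z points along the fingers, y is the direction in which the jaws open and shut (so a half turn about z gives the same grasp; the last joint's range is limited). The gripper opens to 88 mm and grips with 3 to 60 N. Pads are 18 mm wide; open, the fingers measure 123 mm over their backs; the gripper's body (75 mm by 187 mm) begins 45 mm behind the grasp point.
Start: joints at [-1.12, 0.689, -0.195, 1.565, 0.157, 0.902, -0.215], TCP at [0.253, 0.572, 0.303] pointing down, gripper open.
Joint ranges: [-3.01, 3.01], [-0.46, 2.08], [-1.47, 1.51], [0.13, 2.56], [-1, 4.14], [0.04, 2.09], [-2.66, 2.66]. Speed limits (rad/s): [2.57, 2.57, 3.14, 3.14, 3.14, 3.14, 3.14].

### API

Orientations are given as a unit quaternion [x, y, z, w].
In Python, from plant import monitor, snapshot, workorder, finder gives the robot as it stands.
- The arm moves only by the tool carry_out, never from a script. Its argument "motion" is one flat list of numbers, 6 for each row, row after row: the shift along the tool's x, y, z in cm, then the turn, a rotation vector about the tool's x, y, z in rad. In form: [x, y, z, rx, ry, rz, x, y, z, rx, ry, rz, ...]. A call has 1 to 8 rows; each row shifts and turns the commanded pose from where the row before left it, along the tool's axes as they then stand; what a row does not reach is not made up. A row lasts 1/8 s, in which the tool goes at most 62.5 mm and 10.7 degrees, less where a joint would pass 70% of its speed; a pose out of reach is approached as far as the arm can. A call with a gripper value outside its range is refused whole. "hand" is the finger opening in cm, from 0 to 8.81, set as the call begins (left out, the last holds). The fingers move at their own pace and stop on an object; "grip_force" is the grip in N (left out, the last holds). Time passes only in rows, so rows that do not move let the fingers close. It gives the time, the measured TCP pose, the force and the opening at its end, in the units of the state.
- monitor.get_state(): the state, without advancing time (a new reading comes with each control period).
- snapshot(name): name is "scene" or "top" or "wrist"; returns a dict with "frame" (400x640x3 uint8, red, green, blue), "range_z" (400x640 float32, m along the optical axis (not along the pixel's ray), 0 where there is no reading), "fx", "fy", "cx", "cy" (pixels), "rvec" (rotation vector, rad) and "tvec" (3), from world to camera coordinates, as OpenCV has them; the wrist camera has in their place "hand_eye" (4x4, takes a point from camera to tool coordinates, whose origin is the TCP and whose axes are the flange's). Camera axes: x right, y down, z forward; pixel columns grow to the right and rows downward; lengths in m; the calibration is good to about 2 mm. A picture is of the moment at which its call begins: read the wrist's pose just before it.
- workorder.finish_job(): hands the job in, once; it reports no verdict.
Trained networks look in a picture, given as the dict that the camera call returned (one of the last four; its "shot" number tells which), for a name from the list of things; names that differ only in an ending like _2 or _b are one class to them, and where a whole thing is asked for, a point or a joint stands for the part that bears it (a point fixed in the world has none). Each returns a list of dicts, best first, with "p" (0 to 1); they miss things now and then, are a little off and sometimes report something else, mostly with a low value. They report only what shows in the picture. A call takes as long as a camera call.
- finder.masks_of(picture, thing): "pixels" (400x640 bool, what is visible of it) and "extent" ([left, top, right, bottom] in pixels, round what is visible of it).
The state is a dict: "clock": time; "q": joint angles; "qd": joint speeds; "joint_torque": joint torques, N m; "tool_pos": TCP position; "eef_rot": TCP orientation; "contact_force": force on the tool from outside, world axes, zero at the start; "moment": the same for the moment, N m; "opening": opening from 0.0 (shut) to 1.0 (fully open).
Only numpy, scipy, OpenCV 4.12 (cv2) and the standard library are available. Lean on these libraries where they do the work, as an engineer would, in place of code of your own. Each camera call takes 0.05 s, during which the arm holds its last target. There are 200 camera calls.

## Working session

There is one attempt and no reset: what is moved stays moved. The work goes in short steps, Python scripts to look and compute and a tool call to move; the robot and the scene stay as the last step left them, time stands still between calls to the robot, and variables do not carry over. Pictures are saved under pics/ and viewed, about 8 in all and at most 12, crops included, and the job is handed in when it is done.

Besides the shell and the picture viewer there is one more tool, called after "Call:" as name(argument=value, ...) on one line, values as JSON. carry_out: Moves the arm, as the interface text tells. Its arguments: {"type":"object","properties":{"motion":{"type":"array"},"hand":{"type":"number"},"grip_force":{"type":"number"}},"required":["motion"]}

```bash
mkdir -p pics; ls; cat > h.py <<'E'
import numpy as np, cv2
from scipy.spatial.transform import Rotation as R
from plant import monitor, snapshot, workorder, finder
def shot(name):
    st=monitor.get_state(); p=snapshot(name)
    if name=="wrist":
        T=np.eye(4);T[:3,:3]=R.from_quat(st["eef_rot"]).as_matrix();T[:3,3]=st["tool_pos"]
        p["c2w"]=T@np.array(p["hand_eye"])
    else:
        T=np.eye(4);T[:3,:3]=R.from_rotvec(np.ravel(p["rvec"])).as_matrix();T[:3,3]=np.ravel(p["tvec"])
        p["c2w"]=np.linalg.inv(T)
    return p
def cloud(p):
    z=p["range_z"]; v,u=np.mgrid[0:400,0:640]
    P=np.stack([(u-p["cx"])/p["fx"]*z,(v-p["cy"])/p["fy"]*z,z],-1)
    W=P@p["c2w"][:3,:3].T+p["c2w"][:3,3]
    W[z<=0]=np.nan
    return W
def save(p,n): cv2.imwrite("pics/"+n+".png",p["frame"][:,:,::-1])
def masks(p,t): return finder.masks_of({k:v for k,v in p.items() if k!="c2w"},t)
E
python3 - <<'E'
from h import *
print(monitor.get_state())
ims=[]
for n in ("scene","top"):
    p=shot(n); ims.append(p["frame"]); W=cloud(p)
    for t in ["plate_c","head","rack","spare_wide_c","spare_small_c","jar","sandbag","file"]:
        try:
            for m in masks(p,t)[:2]:
                w=W[m["pixels"]]; print(n,t,round(m["p"],2),np.array(m["extent"]).astype(int),np.nanmedian(w,0).round(3),np.nanpercentile(w,2,axis=0).round(3),np.nanpercentile(w,98,axis=0).round(3))
        except Exception as e: print(n,t,e)
cv2.imwrite("pics/a.png",cv2.resize(np.vstack(ims),(640,800))[:,:,::-1]); 
cv2.imwrite("pics/scene.png",ims[0][:,:,::-1]);cv2.imwrite("pics/top.png",ims[1][:,:,::-1])
E
```

```text
pics
{'clock': 0.0, 'q': array([-1.12019189,  0.68997206, -0.19451856,  1.56635694,  0.15732138,
        0.90247922, -0.21510114]), 'qd': array([-1.12504789e-03, -5.77744911e-04,  2.91400650e-04, -5.57008901e-05,
        2.90738341e-04, -6.35706422e-04,  7.42317864e-05]), 'joint_torque': array([-1.94920653e-04, -5.27583504e+01, -1.26706883e+00, -1.53426576e+01,
       -5.26566594e-02,  6.68135559e-03,  1.78532068e-04]), 'tool_pos': array([0.25285507, 0.57100225, 0.30191404]), 'eef_rot': array([ 2.06847143e-01,  9.78372848e-01, -9.03137608e-04, -1.16805463e-04]), 'contact_force': array([ 0.01749945,  0.75877355, -0.67180346]), 'moment': array([ 0.0036321 , -0.03778682, -0.001762  ]), 'opening': 1.002221168418784}
scene plate_c 0.96 [377 210 425 248] [0.546 0.244 0.061] [0.537 0.188 0.036] [0.554 0.298 0.114]
scene head 0.75 [235 155 290 205] [ 0.5   -0.211  0.038] [ 0.44  -0.302  0.005] [ 0.534 -0.149  0.107]
scene rack 0.82 [361 218 433 275] [0.607 0.276 0.032] [0.475 0.167 0.002] [0.626 0.328 0.037]
scene rack 0.72 [231 150 289 205] [ 0.498 -0.216  0.036] [ 0.37  -0.319 -0.001] [ 0.
[... 804 characters left out ...]
56  0.107]
top rack 0.9 [210 191 282 258] [0.538 0.241 0.032] [0.467 0.161 0.011] [0.617 0.32  0.036]
top rack 0.67 [397 227 472 282] [ 0.47  -0.232  0.022] [ 0.416 -0.299  0.015] [ 0.523 -0.154  0.107]
top spare_wide_c 0.45 [221 240 270 250] [0.492 0.231 0.069] [0.479 0.175 0.009] [0.503 0.298 0.073]
top spare_small_c 0.58 [230 199 266 209] [0.592 0.232 0.06 ] [0.584 0.192 0.018] [0.604 0.275 0.065]
top spare_small_c 0.56 [218 220 270 227] [0.54  0.235 0.07 ] [0.531 0.182 0.016] [0.551 0.297 0.117]
top sandbag 0.78 [320 113 364 156] [ 0.773 -0.003  0.033] [ 0.725 -0.055  0.022] [0.825 0.047 0.038]
top file 0.92 [332 255 342 323] [0.357 0.009 0.022] [ 0.306 -0.003  0.011] [0.429 0.02  0.027]
```

View pics/scene.png

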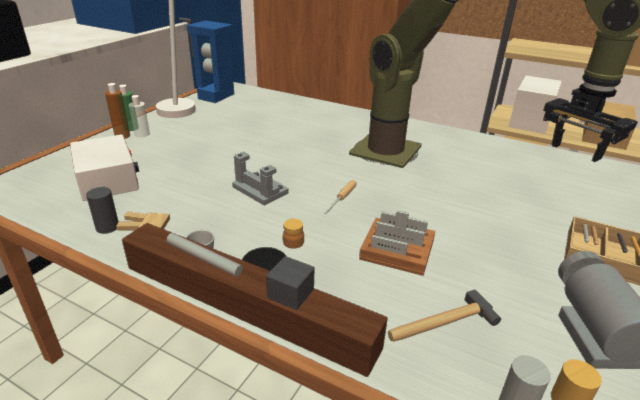

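View pics/top.png

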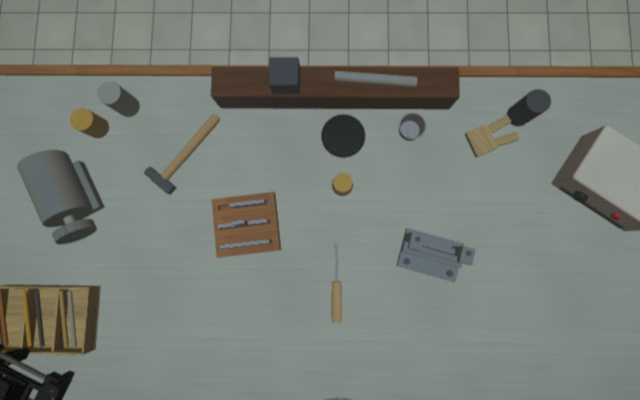

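The scene view shows the head at about (262,178), and the rack with the tabbed plate in its middle pocket at (400,225). The top view agrees: rack at (245,224), head at (436,255), yawed by roughly 12°. Next I estimate the yaws and plan the approach.

```bash
cat >> h.py <<'E'
def delta(pos,Rt,st=None):
    "shift (cm, tool axes) and rotvec (tool) from measured pose to target"
    st=st or monitor.get_state(); Rc=R.from_quat(st["eef_rot"])
    d=Rc.inv().apply(np.array(pos)-st["tool_pos"])*100; r=(Rc.inv()*Rt).as_rotvec()
    print("shift cm",d.round(2),"rot",r.round(4),"deg",np.degrees(np.linalg.norm(r)).round(1)); return d,r
def down(yaw):  # tool z down, tool y along direction yaw (rad from world x)
    y=np.array([np.cos(yaw),np.sin(yaw),0]); z=np.array([0,0,-1.]); x=np.cross(y,z)
    return R.from_matrix(np.stack([x,y,z],1))
E
python3 - <<'E'
from h import *
p=shot("top"); W=cloud(p)
print("hand_eye\n",np.round(snapshot("wrist")["hand_eye"],3))
m=masks(p,"plate_c")[0]
for t,z0,z1 in (("plate_c",.055,.2),("rack",.03,.038),("head",.09,.2),("head",.03,.2)):
    w=W[masks(p,t)[0]["pixels"]]; w=w[(w[:,2]>z0)&(w[:,2]<z1)]
    (c,s,a)=cv2.minAreaRect(w[:,:2].astype(np.float32)*1000)
    xy=w[:,:2]-w[:,:2].mean(0); e=np.linalg.svd(xy,full_matrices=0)[2][0]
    print(t,z0,len(w),"mean",w.mean(0).round(4),"rect",np.round(c,1),np.round(s,1),round(a,1),"pca yaw",np.degrees(np.arctan2(e[1],e[0])).round(1))
delta([.543,.24,.26],down(0))
E
```

```text
hand_eye
 [[ 0.    -0.963 -0.268  0.069]
 [ 1.     0.     0.     0.   ]
 [-0.    -0.268  0.963 -0.082]
 [ 0.     0.     0.     1.   ]]
plate_c 0.055 188 mean [0.5413 0.2334 0.0825] rect [541.6 238.2] [  8.  114.1] 7.2 pca yaw -82.1
rack 0.03 2530 mean [0.54   0.2394 0.0326] rect [541.5 241.8] [149.6 160.4] 7.4 pca yaw 94.5
head 0.09 463 mean [ 0.486  -0.2311  0.1041] rect [ 486.2 -232.5] [149.7  37.9] 74.9 pca yaw 74.8
head 0.03 1120 mean [ 0.4811 -0.2298  0.0696] rect [ 481.5 -231. ] [150.2  47.8] 74.9 pca yaw 74.9
shift cm [-39.94 -18.57   4.27] rot [ 1.000e-04 -0.000e+00  1.154e+00] deg 66.1
```

Call:
carry_out(motion=[-5,-2.3,0.5,0,0,0,-5,-2.3,0.5,0,0,0,-5,-2.3,0.5,0,0,0,-5,-2.3,0.5,0,0,0,-5,-2.3,0.5,0,0,0,-5,-2.3,0.5,0,0,0,-5,-2.3,0.5,0,0,0,-5,-2.3,0.5,0,0,0])

```text
clock: 2.25
tool_pos: [0.5455, 0.24, 0.2627]
eef_rot: [0.207, 0.978, 0.0, 0.0]
contact_force: [-0.1, 1.1, -1.0]
opening: 1.001
```

Call:
carry_out(motion=[0,0,0,0,0,0.171,0,0,0,0,0,0.171,0,0,0,0,0,0.171,0,0,0,0,0,0.171,0,0,0,0,0,0.171,0,0,0,0,0,0.171,0,0,0,0,0,0,0,0,0,0,0,0], hand=5)

```text
clock: 3.25
tool_pos: [0.5443, 0.2414, 0.2627]
eef_rot: [0.659, 0.752, 0.0, -0.0]
contact_force: [-0.3, 0.6, 0.2]
opening: 0.565
```

```bash
python3 - <<'E'
from h import *
delta([.5415,.240,.26],down(np.radians(7.3)))
p=shot("wrist"); save(p,"w1"); W=cloud(p)
for t in ("plate_c","rack"):
  for m in masks(p,t)[:1]:
    w=W[m["pixels"]]
    for z0,z1 in ((.085,.2),(.06,.085),(.03,.038)):
        v=w[(w[:,2]>z0)&(w[:,2]<z1)]
        if len(v)>20:
            c,s,a=cv2.minAreaRect(v[:,:2].astype(np.float32)*1000); print(t,round(m["p"],2),m["extent"],z0,len(v),np.round(c,1),np.round(s,1),round(a,1),"z99",np.percentile(v[:,2],98).round(4))
E
```

```text
shift cm [-0.11 -0.29  0.27] rot [ 0.     -0.0001  0.0036] deg 0.2
plate_c 0.93 [304.3, 119.5, 320.9, 259.7] 0.085 514 [540.2 242.5] [ 7.4 30.3] 7.6 z99 0.1184
plate_c 0.93 [304.3, 119.5, 320.9, 259.7] 0.06 807 [540.1 242.4] [  7.4 119.6] 7.5 z99 0.0769
rack 0.69 [229.5, 93.6, 398.7, 262.0] 0.085 37 [545.  245.1] [64.8 27.3] 18.0 z99 0.1997
rack 0.69 [229.5, 93.6, 398.7, 262.0] 0.03 18458 [540.4 242.2] [150.5 160. ] 7.5 z99 0.0356
```

View pics/w1.png

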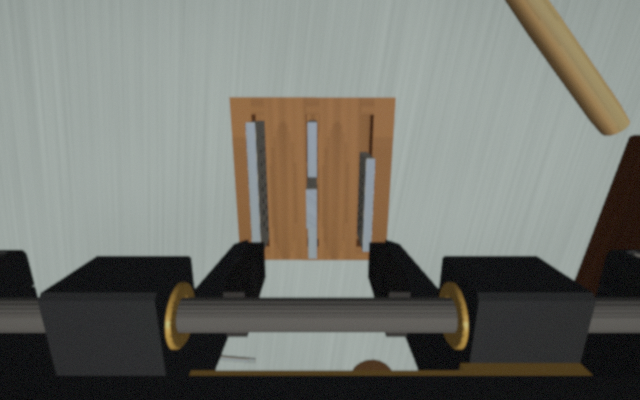

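The wrist view shows the tabbed plate in the middle pocket at (312,190), with the wide spare at (255,185) and the small one at (368,205). Now I descend and grip the tab.

Call:
carry_out(motion=[0.16,-0.39,2,0,0,0,0,0,4,0,0,0,0,0,3,0,0,0,0,0,2,0,0,0,0,0,1,0,0,0,0,0,0,0,0,0])

```text
clock: 4.15
tool_pos: [0.5401, 0.2423, 0.1424]
eef_rot: [0.66, 0.751, -0.0, -0.0]
contact_force: [-0.8, 0.8, 0.5]
opening: 0.568
```

Call:
carry_out(motion=[0,0,0,0,0,0,0,0,0,0,0,0,0,0,0,0,0,0,0,0,0,0,0,0,0,0,0,0,0,0,0,0,0,0,0,0], hand=0, grip_force=45)

```text
clock: 4.9
tool_pos: [0.5403, 0.2425, 0.1429]
eef_rot: [0.66, 0.751, 0.0, 0.0]
contact_force: [0.4, 0.1, 1.9]
opening: 0.089
```

Call:
carry_out(motion=[0,0,-1,0,0,0,0,0,-2,0,0,0,0,0,-3,0,0,0,0,0,-4,0,0,0,0,0,-4,0,0,0,0,0,-4,0,0,0,0,0,0,0,0,0])

```text
clock: 5.78
tool_pos: [0.5413, 0.2428, 0.3256]
eef_rot: [0.661, 0.751, 0.003, 0.001]
contact_force: [-0.0, 0.3, -5.3]
opening: 0.09
```

```bash
python3 - <<'E'
from h import *
h=np.radians(-15.1); X=np.array([np.cos(h),np.sin(h),0])
# head origin from nose/post rect: x -? compute look pose in front of head
delta([.44,-.22,.32],down(h))
p=shot("wrist"); W=cloud(p); save(p,"w2")
st=monitor.get_state(); Rt=R.from_quat(st["eef_rot"])
for m in masks(p,"plate_c")[:1]:
    w=Rt.inv().apply(W[m["pixels"]]-st["tool_pos"]); w=w[np.isfinite(w[:,0])]
    print(m["p"],m["extent"],np.percentile(w,[1,50,99],axis=0).round(4))
E
```

```text
shift cm [-44.61 -15.95   0.37] rot [ 0.0054 -0.0032  0.3913] deg 22.4
0.89 [305.8, 128.0, 329.1, 357.0] [[-0.0583 -0.0023  0.0227]
 [ 0.0155  0.0016  0.0677]
 [ 0.0603  0.0055  0.1084]]
```

Call:
carry_out(motion=[-5.5,-2,0,0,0,0.05,-5.4,-2.3,0,0,0,0.05,-5.3,-2.5,0,0,0,0.05,-5.2,-2.8,0,0,0,0.05,-5,-3.1,0,0,0,0.05,-4.8,-3.3,0,0,0,0.05,-4.8,-3.4,0,0,0,0.05,-4.8,-3.6,0,0,0,0.041])

```text
clock: 6.88
tool_pos: [0.2935, -0.1479, 0.3217]
eef_rot: [0.794, 0.608, -0.001, -0.001]
contact_force: [0.3, -1.9, -4.4]
opening: 0.087
```

Call:
carry_out(motion=[0,0,0,0,0,0,0,0,0,0,0,0])

```text
clock: 7.12
tool_pos: [0.2955, -0.1468, 0.3221]
eef_rot: [0.794, 0.608, -0.0, -0.001]
contact_force: [0.4, 0.9, -3.3]
opening: 0.086
```

```bash
python3 - <<'E'
from h import *
delta([.43,-.218,.32],down(np.radians(-15.1)))
p=shot("wrist"); W=cloud(p); save(p,"w3"); np.save("w3.npy",W)
for m in masks(p,"head")[:1]:
    w=W[m["pixels"]]; print(m["p"],m["extent"])
    for z0,z1 in ((.1,.112),(.05,.06),(.034,.042),(.015,.025)):
        v=w[(w[:,2]>z0)&(w[:,2]<z1)]
        if len(v)>20:
            c,s,a=cv2.minAreaRect(v[:,:2].astype(np.float32)*1000); print(z0,len(v),np.round(c,1),np.round(s,1),round(a,1),np.median(v[:,2]))
for t in ("nose_left","nose_right","slot_mid","lip_mid"):
  for m in masks(p,t)[:1]: print(t,m["p"],m["extent"])
E
```

```text
shift cm [-3.38 14.84  0.19] rot [-0.0012 -0.0003  0.0003] deg 0.1
0.8 [423.3, 136.8, 567.2, 293.4]
0.1 2560 [ 484.9 -231.4] [149.3  39.6] 75.3 0.10582932492778813
0.05 1424 [ 492.2 -233. ] [148.6  22.5] 75.3 0.05477165961543326
0.034 1961 [ 470.2 -227.8] [149.   28.2] 74.8 0.037708706872432274
0.015 4653 [ 467.2 -227. ] [149.7  97.4] 75.0 0.02001269620332702
nose_left 0.71 [422.1, 134.9, 567.5, 289.5]
nose_right 0.98 [422.8, 135.1, 564.4, 292.3]
slot_mid 0.91 [420.4, 132.4, 567.9, 292.3]
```

View pics/w3.png

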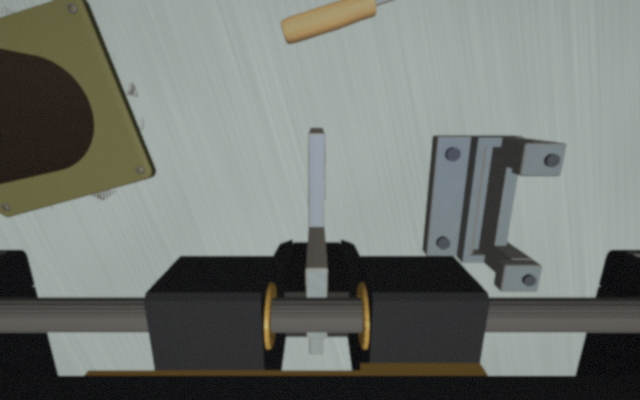

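The wrist view shows the whole head at (423–567, 135–293), with its slot line near column 488 and the plate hanging clear at column 316. I'll read the slot's position from the depth profile in head axes.

```bash
python3 - <<'E'
from h import *
W=np.load("w3.npy").reshape(-1,3); W=W[np.isfinite(W[:,0])]
for d in (-15.1,-14.9):
    h=np.radians(d); X=np.array([np.cos(h),np.sin(h)]);Y=np.array([-np.sin(h),np.cos(h)])
    o=np.array([.4775,-.2302]); a=(W[:,:2]-o)@X*1000; b=(W[:,:2]-o)@Y*1000; z=W[:,2]*1000
    s=(abs(a)<80)&(abs(b)<90)&(z>10)&(z<125)
    t=s&(z>102); print(d,"noses x",np.percentile(a[t],[0.5,2,98,99.5]).round(1),"y",np.percentile(b[t],[.5,2,98,99.5]).round(1))
    for lo,hi in ((-75,-50),(50,75)):
        u=t&(b>lo)&(b<hi); print("  nose front",np.percentile(a[u],[1,50,99]).round(1))
    u=s&(z>10)&(z<32); print("base x",np.percentile(a[u],[.5,99.5]).round(1),"y",np.percentile(b[u],[.5,99.5]).round(1))
for lo,hi in ((-35,-5),(5,35)):
    c=s&(b>lo)&(b<hi)
    print("profile y",lo,hi,[(int(k),round(np.median(z[c&(a>=k)&(a<k+2)]),0)) for k in range(-30,34,2) if (c&(a>=k)&(a<k+2)).any()])
E
```

```text
-15.1 noses x [-11.5 -11.1  25.4  26.5] y [-73.2 -72.1  74.6  75.3]
  nose front [-11.1   6.5  26.2]
  nose front [-11.3   6.7  25.9]
base x [-59.2  18.5] y [-72.7  75.2]
-14.9 noses x [-11.4 -11.   25.3  26.5] y [-73.3 -72.1  74.6  75.3]
  nose front [-11.3   6.3  26. ]
  nose front [-11.1   6.8  26.1]
base x [-59.2  18.8] y [-72.5  75.3]
profile y -35 -5 [(-30, np.float64(20.0)), (-28, np.float64(20.0)), (-26, np.float64(20.0)), (-24, np.float64(20.0)), (-22, np.float64(29.0)), (-20, np.float64(38.0)), (-18, np.float64(38.0)), (-16, np.float64(38.0)), (-14, np.float64(37.0)), (-12, np.float64(36.0)), (-10, np.float64(34.0)), (-8, np.float64(32.0)), (-2, np.float64(21.0)), (0, np.float64(20.0)), (2, np.float64(20.0)), (4, np.float64(39.0)), (6, np.float64(55.0)), (8, np.float64(55.0)), (10, np.float64(55.0)), (12, np.float64(55.0)), (14, np.float64(55.0)), (16, np.float64(55.0)), (18, np.float64(54.0))]
profile y 5 35 [(-30, np.float64(20.0)), (-28, np.float64(20.0)), (-26, np.float64(20.0)), (-24, np.float64(20.0)), (-22, np.float64(29.0)), (-20, np.float64(38.0)), (-18, np.float64(38.0)), (-16, np.float64(38.0)), (-14, np.float64(38.0)), (-12, np.float64(36.0)), (-10, np.float64(34.0)), (-8, np.float64(32.0)), (-2, np.float64(21.0)), (0, np.float64(20.0)), (2, np.float64(20.0)), (4, np.float64(38.0)), (6, np.float64(55.0)), (8, np.float64(55.0)), (10, np.float64(55.0)), (12, np.float64(55.0)), (14, np.float64(55.0)), (16, np.float64(55.0)), (18, np.float64(54.0))]
```

```bash
cat >> h.py <<'E'
HY=np.radians(-15.0); HX=np.array([np.cos(HY),np.sin(HY),0]); HYv=np.array([-np.sin(HY),np.cos(HY),0])
SLOT=np.array([.4767,-.2287,.020]); L=.131
def platepose(th,fx,fz,out=0.,dy=0.):
    "front lower corner at (fx,fz) mm in slot frame, lean th deg, backed out along the plate by out mm"
    t=np.radians(th); Z=np.array([0,0,1.]); u=-np.sin(t)*HX+np.cos(t)*Z; n=np.cos(t)*HX+np.sin(t)*Z
    B=SLOT+(fx*HX+fz*Z+4*n+out*u+dy*HYv)/1000
    return B+L*u, down(HY)*R.from_rotvec([-t,0,0])
def platebias(p):
    st=monitor.get_state(); Rt=R.from_quat(st["eef_rot"]); W=cloud(p)
    w=Rt.inv().apply((W.reshape(-1,3)-st["tool_pos"]))*1000; w=w[np.isfinite(w[:,0])]
    w=w[(abs(w[:,1])<12)&(abs(w[:,0])<75)&(w[:,2]<140)]
    for a,b in ((22,35),(35,65),(66,80),(80,100),(100,135)):
        v=w[(w[:,2]>a)&(w[:,2]<b)]
        if len(v)>20: print("z",a,b,len(v),"y",np.percentile(v[:,1],[2,50,98]).round(1),"x",np.percentile(v[:,0],[1,99]).round(1))
E
python3 - <<'E'
from h import *
p=shot("wrist"); platebias(p)
P,Rt=platepose(22,-2.5,6,95); print(P)
delta(P,Rt)
E
```

```text
z 22 35 1671 y [-11.2  -0.1  11.2] x [-14.3  15.4]
z 35 65 1577 y [-11.6  -0.1  11.6] x [ 4.  15.4]
z 66 80 1845 y [-3.9 -0.2  3.7] x [-59.2  59.8]
z 80 100 30 y [-3.5  0.   3.3] x [59.7 60. ]
z 100 135 38 y [-3.6 -0.3  3.5] x [59.6 59.9]
[ 0.39609122 -0.20710094  0.23704198]
shift cm [-3.27 11.24  8.55] rot [-3.841e-01 -2.000e-04  6.000e-04] deg 22.0
```

Call:
carry_out(motion=[-1.1,3.7,2,0,0,0,-1.1,3.7,2.5,0,0,0,-1.07,3.84,4.05,0,0,0,0,0,0,-0.096,0,0,0,0,0,-0.096,0,0,0,0,0,-0.096,0,0,0,0,0,-0.096,0,0,0,0,0,0,0,0])

```text
clock: 8.48
tool_pos: [0.4056, -0.2113, 0.2533]
eef_rot: [0.786, 0.603, 0.09, 0.103]
contact_force: [0.0, 0.3, -4.2]
opening: 0.089
```

Call:
carry_out(motion=[0,0,0,0,0,0,0,0,0,0,0,0])

```text
clock: 8.72
tool_pos: [0.4054, -0.2111, 0.2528]
eef_rot: [0.785, 0.604, 0.089, 0.102]
contact_force: [-0.1, -0.0, -4.6]
opening: 0.088
```

```bash
python3 - <<'E'
from h import *
p=shot("wrist"); save(p,"w4"); platebias(p)
delta(*platepose(22,-2.5,6,95))
W=cloud(p).reshape(-1,3); W=W[np.isfinite(W[:,0])]
a=(W-SLOT)@HX*1000; b=(W-SLOT)@HYv*1000; z=(W-SLOT)[:,2]*1000
s=(a>-75)&(a<50)&(abs(b)<90)&(z>-10)&(z<100)
t=s&(z>80)&(z<90); print("noses",np.percentile(a[t],[1,99]).round(1),"y",np.percentile(b[t],[1,99]).round(1),len(a[t]))
for lo,hi in ((-75,-50),(50,75)):
    u=t&(b>lo)&(b<hi)
    if u.any(): print(np.percentile(a[u],[1,99]).round(1))
u=s&(z>30)&(z<38)&(a>0)&(abs(b)<40)
if u.any(): print("wall x",np.percentile(a[u],[1,99]).round(1))
u=s&(z>16)&(z<20)&(abs(b)<75); print("lip",np.percentile(a[u],[1,99]).round(1),np.percentile(b[u],[1,99]).round(1))
E
```

```text
z 22 35 1669 y [-11.2  -0.2  11.3] x [-14.3  15.3]
z 35 65 1580 y [-11.6   0.1  11.6] x [ 4.1 15.4]
z 66 80 1868 y [-4.2 -0.3  3.5] x [-59.4  59.6]
z 80 100 30 y [-3.9 -0.4  3.2] x [59.6 59.8]
z 100 135 39 y [-4.  -0.4  3.1] x [59.5 59.8]
shift cm [ 0.12 -1.4   1.26] rot [-0.1118 -0.0168 -0.0015] deg 6.5
noses [-9.8 27.3] y [44.4 73.9] 1962
[-9.8 27.3]
wall x [ 6. 20.]
lip [-19.8   6.8] [-50.6  73.9]
```

View pics/w4.png

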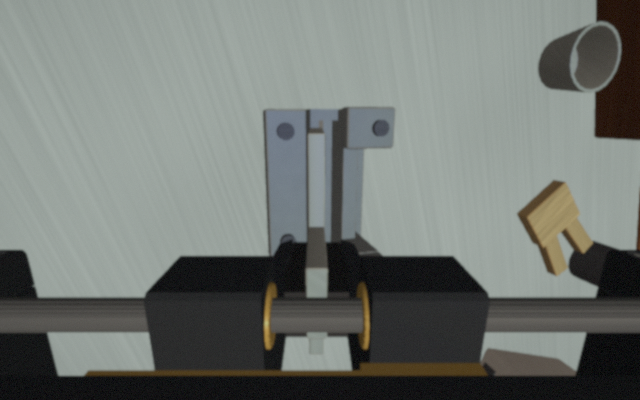

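The wrist view shows the leaning plate at column 316 in front of the slot, with the left nose at (370,128). The noses and wall come out at −9.8 and +6.0 mm, so the slot estimate holds. Some of the turn was lost and has to be corrected.

Call:
carry_out(motion=[0.03,-0.35,0.3,-0.028,-0.0042,0,0.03,-0.35,0.32,-0.028,-0.0042,0,0.03,-0.35,0.32,-0.028,-0.0042,0,0.03,-0.35,0.32,-0.028,-0.0042,0,0,0,0,0,0,0,0,0,0,0,0,0])

```text
clock: 9.52
tool_pos: [0.4134, -0.2204, 0.2715]
eef_rot: [0.782, 0.6, 0.106, 0.128]
contact_force: [-0.4, 0.7, -4.7]
opening: 0.087
```

```bash
python3 - <<'E'
from h import *
st=monitor.get_state(); print(st["q"].round(3),st["contact_force"])
delta(*platepose(22,-2.5,6,95)); delta(*platepose(22,-2.5,6,0)); delta(*platepose(20,-2.5,6,0))
E
```

```text
[ 0.47   0.492 -0.061  2.299 -0.999  0.043  1.152] [-0.36411908  0.71067245 -4.7128175 ]
shift cm [ 0.79 -3.04  2.61] rot [-0.0501 -0.0131 -0.0029] deg 3.0
shift cm [ 0.67 -2.57 12.09] rot [-0.0501 -0.0131 -0.0029] deg 3.0
shift cm [ 0.67 -2.11 12.09] rot [-0.0151 -0.0131 -0.0027] deg 1.2
```

```bash
cat > fk.py <<'E'
import numpy as np
from scipy.spatial.transform import Rotation as R
def Rz(a): return R.from_rotvec([0,0,a])
def Ry(a): return R.from_rotvec([0,a,0])
def fk(q,prm,s):
    d1,L1,a1,L2,a2,Lt,a3,off=prm
    p=np.array([0,0,d1]); r=Rz(s[0]*q[0])*Ry(q[1])*Rz(s[1]*q[2])
    p=p+r.apply([a1,0,L1]); r=r*Ry(q[3]); p=p+r.apply([a2,0,L2]); r=r*Rz(s[2]*q[4])*Ry(q[5])
    p=p+r.apply([a3,0,Lt]); r=r*Rz(s[3]*q[6]+off); return p,r
E
python3 - <<'E'
from h import *; from fk import *; import itertools
st=monitor.get_state()
D=[(np.array([-1.12019189,.68997206,-.19451856,1.56635694,.15732138,.90247922,-.21510114]),np.array([.25285507,.57100225,.30191404]),R.from_quat([2.06847143e-01,9.78372848e-01,-9.03137608e-04,-1.16805463e-04])),(st["q"],st["tool_pos"],R.from_quat(st["eef_rot"]))]
import pickle; pickle.dump(D,open("D.pkl","wb"))
from scipy.optimize import least_squares
res=[]
for s in itertools.product([1,-1],repeat=4):
    def f(o): return np.concatenate([(fk(q,[0]*7+[o[0]],s)[1].inv()*r).as_rotvec() for q,_,r in D])
    for o0 in (0,1.57,3.14,-1.57):
        z=least_squares(f,[o0]); res.append((z.cost,s,z.x[0]))
res.sort(key=lambda x:x[0]); print(res[:6])
s,off=res[0][1:]
def g(x): return np.concatenate([fk(q,[x[0],x[1],0,x[2],0,x[3],0,off],s)[0]-p for q,p,_ in D])
z=least_squares(g,[.35,.4,.4,.2]); print(z.x.round(4),z.fun.round(4))
E
```

```text
[(np.float64(2.6633597910256784e-17), (-1, -1, -1, -1), np.float64(1.5707963239488847)), (np.float64(2.663359832863364e-17), (-1, -1, -1, -1), np.float64(1.5707963239489398)), (np.float64(2.6633598739104534e-17), (-1, -1, -1, -1), np.float64(1.5707963239488842)), (np.float64(4.471959967372681e-17), (-1, -1, -1, -1), np.float64(1.5707963282016484)), (np.float64(0.038927872348047274), (-1, 1, 1, 1), np.float64(1.3422072131076792)), (np.float64(0.03892787234804728), (-1, 1, 1, 1), np.float64(1.3422072197541302))]
[0.0273 0.702  0.2402 0.1371] [-0.0207  0.0155 -0.0196  0.004   0.0328  0.0196]
```

Call:
carry_out(motion=[0,0,-2,0.06,0,0,0,0,-2,0.08,0,0,0,0,0,0.08,0,0,0,0,0,0.05,0,0])

```text
clock: 10.02
tool_pos: [0.4055, -0.218, 0.2994]
eef_rot: [0.791, 0.61, 0.031, 0.03]
contact_force: [-0.3, 0.9, -5.3]
opening: 0.089
```

```bash
cat > rec.py <<'E'
from h import *; import pickle
D=pickle.load(open("D.pkl","rb")); st=monitor.get_state()
D.append((st["q"],st["tool_pos"],R.from_quat(st["eef_rot"]))); pickle.dump(D,open("D.pkl","wb")); print(st["q"].round(3),st["clock"])
E
python3 rec.py
```

```text
[-2.000e-03  5.430e-01  6.450e-01  2.129e+00 -6.740e-01  5.880e-01
  8.740e-01] 10.025
```

Call:
carry_out(motion=[1,4,0,0,0.05,0.1,1,4,0,0,0.05,0.1,0,4,0,0,0.05,0.1,0,3,0,0,0,0])

```text
clock: 10.52
tool_pos: [0.5491, -0.2578, 0.311]
eef_rot: [0.869, 0.485, 0.095, -0.02]
contact_force: [-0.3, 0.0, -4.3]
opening: 0.09
```

```bash
python3 rec.py
```

```text
[ 0.075  0.725  0.67   1.703 -0.788  0.947  0.56 ] 10.525
```

Call:
carry_out(motion=[0,0,-2,0,-0.1,-0.15,0,0,-3,0,-0.1,-0.15,0,0,-3,0,-0.05,-0.1,0,0,0,0,0,0])

```text
clock: 11.02
tool_pos: [0.541, -0.2585, 0.3921]
eef_rot: [0.76, 0.647, -0.01, 0.059]
contact_force: [0.2, 0.2, -5.0]
opening: 0.086
```

```bash
python3 rec.py; cat >> fk.py <<'E'
S=(-1,-1,-1,-1); OFF=np.pi/2
def rots(q):
    r1=Rz(-q[0]); r3=r1*Ry(q[1])*Rz(-q[2]); r4=r3*Ry(q[3]); r5=r4*Rz(-q[4]); r6=r5*Ry(q[5]); return r1,r3,r4,r6,r6*Rz(-q[6]+OFF)
def row(q):
    r1,r3,r4,r6,_=rots(q)
    return np.hstack([np.array([[0],[0],[1.]]),r1.as_matrix()[:,:2],r3.as_matrix(),r4.as_matrix(),r6.as_matrix()])
E
python3 - <<'E'
import pickle; from fk import *
D=pickle.load(open("D.pkl","rb"))
A=np.vstack([row(q) for q,_,_ in D]); b=np.hstack([p for _,p,_ in D])
def fit(cols,lam=1e-6):
    a=A[:,cols]; x=np.linalg.lstsq(np.vstack([a,lam*np.eye(len(cols))]),np.hstack([b,np.zeros(len(cols))]),rcond=None)[0]
    print(cols,x.round(4),"maxres",abs(a@x-b).max().round(5))
# 0 d1|1,2 v0xy|3,4,5 v1|6,7,8 v2|9,10,11 v3
fit([0,5,8,11]); fit([0,3,5,8,11]); fit([0,3,5,6,8,11]);fit([0,1,3,5,6,8,11]);fit([0,3,5,6,8,9,11]);fit([0,4,5,7,8,10,11]); fit(list(range(12)),1e-4)
E
```

```text
[-0.1    0.631  0.79   1.635 -0.464  0.968  0.654] 11.025
[0, 5, 8, 11] [0.4039 0.5159 0.3902 0.2436] maxres 0.04881
[0, 3, 5, 8, 11] [0.3493 0.0539 0.5038 0.3421 0.185 ] maxres 0.0513
[0, 3, 5, 6, 8, 11] [ 0.343   0.0538  0.4994 -0.0055  0.3405  0.1795] maxres 0.05124
[0, 1, 3, 5, 6, 8, 11] [ 0.2662 -0.0596  0.0569  0.5735 -0.0295  0.3329  0.1814] maxres 0.05073
[0, 3, 5, 6, 8, 9, 11] [ 0.3911 -0.0066  0.4967 -0.0113  0.3334 -0.0524  0.2672] maxres 0.05048
[0, 4, 5, 7, 8, 10, 11] [ 0.339  -0.0223  0.5666 -0.0223  0.3501  0.0014  0.2568] maxres 0.00927
[0, 1, 2, 3, 4, 5, 6, 7, 8, 9, 10, 11] [ 3.469e-01  0.000e+00 -1.880e-02  0.000e+00 -1.340e-02  5.634e-01
 -0.000e+00 -1.340e-02  3.448e-01 -0.000e+00 -4.000e-04  2.621e-01] maxres 0.0
```

```bash
cat >> fk.py <<'E'
PR=np.array([.3469,0,-.0188,0,-.0134,.5634,0,-.0134,.3448,0,-.0004,.2621])
LO=np.array([-3.01,-.46,-1.47,.13,-1,.04,-2.66]); HI=np.array([3.01,2.08,1.51,2.56,4.14,2.09,2.66])
def FK(q): return row(q)@PR, rots(q)[4]
from scipy.optimize import least_squares
def ik(P,Rt,q0,w=0.0,m=0.02):
    def f(q):
        p,r=FK(q); return np.r_[(p-P)*10,(r.inv()*Rt).as_rotvec(),w*(q-q0)]
    return least_squares(f,np.clip(q0,LO+m+1e-3,HI-m-1e-3),bounds=(LO+m,HI-m))
E
python3 - <<'E'
from h import *; from fk import *
rng=np.random.default_rng(0)
for nm,a in (("out95",(22,-2.5,6,95)),("out50",(22,-2.5,6,50)),("in",(22,-2.5,6,0)),("up",(0,-3,1,0))):
  for flip in (0,1):
    P,Rt=platepose(*a)
    if flip: Rt=Rt*R.from_rotvec([0,0,np.pi])
    sol=[]
    for k in range(40):
        z=ik(P,Rt,rng.uniform(LO,HI))
        if z.cost<1e-8: sol.append(z.x)
    sol=np.array(sorted(sol,key=lambda q:q[2])) 
    print(nm,"flip",flip,P.round(3),len(sol))
    if len(sol): print(sol[::max(1,len(sol)//8)].round(2))
E
```

```text
out95 flip 0 [ 0.396 -0.207  0.237] 25
[[ 1.17  0.93 -1.41  2.4   1.66  0.97 -1.59]
 [ 1.08  0.78 -1.14  2.41  1.76  0.71 -1.67]
 [ 0.87  0.64 -0.72  2.42  2.03  0.42 -1.92]
 [ 0.83  0.62 -0.65  2.42  2.1   0.38 -1.99]
 [ 0.77  0.6  -0.55  2.42  2.22  0.34 -2.1 ]
 [ 0.69  0.58 -0.43  2.43  2.41  0.29 -2.29]
 [ 0.26  0.59  0.25  2.45  3.82  0.33  2.63]
 [ 0.23  0.59  0.29  2.45  3.86  0.35  2.59]
 [ 0.09  0.64  0.55  2.46  4.12  0.49  2.36]]
out95 flip 1 [ 0.396 -0.207  0.237] 23
[[ 1.16  0.92 -1.4   2.4   1.66  0.96  1.55]
 [ 1.07  0.78 -1.13  2.41  1.77  0.71  1.47]
 [ 0.93  0.66 -0.83  2.42  1.94  0.48  1.3 ]
 [ 0.85  0.63 -0.69  2.42  2.06  0.41  1.2 ]
 [ 0.73  0.59 -0.5   2.42  2.3   0.31  0.96]
 [ 0.71  0.59 -0.47  2.43  2.34  0.3   0.92]
 [ 0.64  0.58 -0.35  2.43  2.55  0.27  0.72]
 [ 0.42  0.57 -0.01  2.44  3.35  0.25 -0.06]
 [ 0.25  0.59  0.27  2.45  3.84  0.34 -0.53]
 [ 0.23  0.59  0.29  2.45  3.87  0.35 -0.56]
 [ 0.09  0.64  0.55  2.46  4.12  0.49 -0.78]
 [ 0.09  0.64  0.55  2.46  4.12  0.49 -0.78]]
out50 flip 0 [ 0.412 -0.211  0.195] 23
[[ 1.06  0.94 -1.18  2.4   1.85  0.8
[... 2017 characters left out ...]
7 -0.59  1.96  0.87  0.59 -0.74]
 [ 0.6   0.83 -0.41  1.96  0.68  0.49 -0.56]
 [ 0.51  0.81 -0.25  1.97  0.46  0.42 -0.35]
 [ 0.42  0.81 -0.11  1.97  0.21  0.37 -0.11]
 [ 0.15  0.85  0.36  1.99 -0.69  0.43  0.77]
 [ 0.02  0.91  0.59  1.99 -0.98  0.56  1.06]]
up flip 1 [ 0.478 -0.229  0.152] 25
[[ 1.04  1.26 -1.44  1.94  1.32  1.34  2.03]
 [ 0.7   0.86 -0.58  1.96  0.86  0.59  2.41]
 [ 0.66  0.85 -0.51  1.96  0.79  0.54  2.48]
 [ 0.58  0.82 -0.36  1.97  0.62  0.46  2.63]
 [ 0.58  0.82 -0.36  1.97  0.62  0.46  2.64]
 [ 0.24  0.82  0.2   1.98 -0.41  0.38 -2.64]
 [ 0.2   0.83  0.27  1.98 -0.53  0.4  -2.52]
 [ 0.13  0.85  0.39  1.99 -0.73  0.44 -2.32]
 [ 0.02  0.91  0.59  1.99 -0.98  0.56 -2.08]]
```

```bash
cat > sim.py <<'E'
from fk import *
import pickle
def jac(q,e=1e-5):
    p0,r0=FK(q); J=np.zeros((6,7))
    for i in range(7):
        d=q.copy(); d[i]+=e; p,r=FK(d); J[:3,i]=(p-p0)/e; J[3:,i]=(r*r0.inv()).as_rotvec()/e
    return J
def step(q,P,Rt,lam=.02,n=10,post=0.,qn=None):
    for _ in range(n):
        p,r=FK(q); e=np.r_[P-p,(Rt*r.inv()).as_rotvec()]; J=jac(q)
        Ji=J.T@np.linalg.inv(J@J.T+lam**2*np.eye(6)); dq=Ji@e
        if post: dq=dq+(np.eye(7)-Ji@J)@(post*(qn-q))
        q=np.clip(q+dq,LO,HI)
    return q
def run(q,rows,**k):
    P,Rt=FK(q); out=[]
    for r in rows:
        P=P+Rt.apply(np.array(r[:3])/100); Rt=Rt*R.from_rotvec(r[3:]); q=step(q,P,Rt,**k); out.append(q)
    return q,np.array(out)
E
python3 - <<'E'
from sim import *
D=pickle.load(open("D.pkl","rb")); Q=[d[0] for d in D]
c1=[[0,0,-2,.06,0,0],[0,0,-2,.08,0,0],[0,0,0,.08,0,0],[0,0,0,.05,0,0]]
c2=[[1,4,0,0,.05,.1],[1,4,0,0,.05,.1],[0,4,0,0,.05,.1],[0,3,0,0,0,0]]
c3=[[0,0,-2,0,-.1,-.15],[0,0,-3,0,-.1,-.15],[0,0,-3,0,-.05,-.1],[0]*6]
big=[[-5,-2.3,.5,0,0,0]]*8+[[0,0,0,0,0,.171]]*6+[[.16,-.39,2,0,0,0],[0,0,10,0,0,0],[0,0,-18,0,0,0]]
big+=[[-5.5,-2,0,0,0,.05],[-5.4,-2.3,0,0,0,.05],[-5.3,-2.5,0,0,0,.05],[-5.2,-2.8,0,0,0,.05],[-5,-3.1,0,0,0,.05],[-4.8,-3.3,0,0,0,.05],[-4.8,-3.4,0,0,0,.05],[-4.8,-3.6,0,0,0,.041]]
big+=[[-1.1,3.7,2,0,0,0],[-1.1,3.7,2.5,0,0,0],[-1.07,3.84,4.05,0,0,0]]+[[0,0,0,-.096,0,0]]*4+[[.03,-.35,.31,-.028,-.0042,0]]*4
for lam in (.02,.1):
  for post in (0,.05):
    k=dict(lam=lam,post=post,qn=Q[0])
    print(lam,post); print(run(Q[0],big,**k)[0].round(2),Q[1].round(2))
    for a,c,b in ((1,c1,2),(2,c2,3),(3,c3,4)): print(run(Q[a],c,**k)[0].round(2),Q[b].round(2))
E
```

```text
0.02 0
[ 0.6   0.55 -0.28  2.54 -0.24  0.04  0.38] [ 0.47  0.49 -0.06  2.3  -1.    0.04  1.15]
[-0.03  0.54  0.69  2.11 -0.64  0.64  0.84] [-0.    0.54  0.65  2.13 -0.67  0.59  0.87]
[ 0.07  0.72  0.67  1.7  -0.79  0.95  0.56] [ 0.07  0.72  0.67  1.7  -0.79  0.95  0.56]
[-0.1   0.64  0.79  1.63 -0.46  0.97  0.65] [-0.1   0.63  0.79  1.63 -0.46  0.97  0.65]
0.02 0.05
[ 0.32  0.55  0.15  2.55  0.31  0.04 -0.15] [ 0.47  0.49 -0.06  2.3  -1.    0.04  1.15]
[ 0.3   0.45  0.16  2.1  -0.18  0.54  0.33] [-0.    0.54  0.65  2.13 -0.67  0.59  0.87]
[ 0.35  0.64  0.15  1.69 -0.38  0.79  0.19] [ 0.07  0.72  0.67  1.7  -0.79  0.95  0.56]
[ 0.19  0.54  0.25  1.62 -0.07  0.91  0.28] [-0.1   0.63  0.79  1.63 -0.46  0.97  0.65]
0.1 0
[ 0.6   0.53 -0.26  2.5  -0.22  0.04  0.37] [ 0.47  0.49 -0.06  2.3  -1.    0.04  1.15]
[ 0.    0.52  0.64  2.11 -0.59  0.62  0.79] [-0.    0.54  0.65  2.13 -0.67  0.59  0.87]
[ 0.07  0.72  0.67  1.7  -0.79  0.95  0.56] [ 0.07  0.72  0.67  1.7  -0.79  0.95  0.56]
[-0.1   0.64  0.79  1.63 -0.46  0.97  0.65] [-0.1   0.63  0.79  1.63 -0.46  0.97  0.65]
0.1 0.05
[ 0.35  0.52  0.09  2.5   0.28  0.04 -0.14] [ 0.47  0.49 -0.06  2.3  -1.    0.04  1.15]
[ 0.3   0.45  0.15  2.09 -0.17  0.55  0.32] [-0.    0.54  0.65  2.13 -0.67  0.59  0.87]
[ 0.35  0.64  0.15  1.69 -0.38  0.79  0.18] [ 0.07  0.72  0.67  1.7  -0.79  0.95  0.56]
[ 0.18  0.54  0.25  1.62 -0.07  0.91  0.27] [-0.1   0.63  0.79  1.63 -0.46  0.97  0.65]
```

```bash
nproc; cat > search.py <<'E'
from h import *; from sim import *
import multiprocessing as mp, sys, time
q0=pickle.load(open("D.pkl","rb"))[-1][0]
DQ=np.array([2.57,2.57]+[3.14]*5)*.7*.125
TP,TR=np.array([.44,-.22,.33]),down(HY)
C=np.array([[0,y,z] for y in (-.06,.06) for z in (.07,.131)])[:,[1,0,2]]
def mk(x):
    x=x.reshape(-1,6); return [np.r_[np.round(r[:3],1),np.round(r[3:],2)] for r in x for _ in range(7)]
def roll(x):
    q,o=run(q0,mk(x),n=2); bad=0
    P,Rt=FK(q); k=8
    rv=(Rt.inv()*TR).as_rotvec()
    for i in range(1,k+1):
        q=step(q,P+(TP-P)*i/k,Rt*R.from_rotvec(rv*i/k),n=2); o=np.vstack([o,q])
    d=abs(np.diff(np.vstack([q0,o]),axis=0)); bad+=np.maximum(d/DQ-.8,0).sum()*2
    for z in o[::2]:
        p,r=FK(z); lo=min((p+r.apply(C))[:,2]); bad+=max(0,.15-lo)*50+max(0,p[2]-.6)*20
        bad+=np.maximum(LO+.03-z,0).sum()*5+np.maximum(z-HI+.03,0).sum()*5
    pe=np.linalg.norm(FK(q)[0]-TP)
    return abs(q[2]+.8)+bad+pe*20, q
def seed(s):
    g=np.random.default_rng(s); sc=np.array([3,3,2,.13,.13,.13]*3); best=(9,None,None); t=time.time(); x0=None
    while time.time()-t<240:
        x=np.clip(g.normal(0,.6,18),-1,1)*sc if x0 is None or g.random()<.15 else np.clip(x0+g.normal(0,.25,18)*sc*(g.random(18)<.4),-sc,sc)
        c,q=roll(x)
        if c<best[0]: best=(c,x,q); x0=x
    return best
if __name__=="__main__":
    with mp.Pool() as p: r=p.map(seed,range(mp.cpu_count()))
    r.sort(key=lambda b:b[0]); pickle.dump(r,open("best.pkl","wb"))
    for b in r[:3]: print(b[0],b[2].round(2)); print(np.array(mk(b[1]))[::7].tolist())
E
OMP_NUM_THREADS=1 python3 search.py
```

```text
4
0.1328766628710084 [ 0.86  0.57 -0.78  1.91  0.51  0.88 -0.44]
[[-1.9, 1.9, -1.6, -0.09, -0.08, -0.13], [3.0, -1.2, -1.4, -0.06, 0.11, 0.08], [3.0, 0.1, -2.0, 0.12, -0.07, -0.05]]
0.7441622059804758 [ 0.41  0.48 -0.06  1.93  0.04  0.74  0.06]
[[2.1, -2.6, -0.6, 0.13, 0.03, 0.01], [-2.9, -0.7, -0.4, 0.13, -0.13, -0.07], [-2.0, 2.7, 0.6, 0.03, -0.1, 0.13]]
0.7914868009359839 [ 0.38  0.48 -0.01  1.93  0.01  0.74  0.1 ]
[[1.7, -3.0, 0.4, 0.13, 0.11, 0.04], [-3.0, -1.6, -0.7, 0.13, -0.13, -0.06], [-2.8, -0.8, 1.6, -0.08, -0.13, 0.06]]
```

```bash
cat > ins.py <<'E'
from search import *
def lerp(q,P1,R1,k,show=None):
    P,Rt=FK(q); rv=(Rt.inv()*R1).as_rotvec(); mx=0; e=0
    for i in range(1,k+1):
        qn=step(q,P+(P1-P)*i/k,Rt*R.from_rotvec(rv*i/k),n=4); mx=max(mx,(abs(qn-q)/DQ).max()); q=qn
        e=max(e,np.linalg.norm(FK(q)[0]-(P+(P1-P)*i/k))*1000)
    print(show,q.round(2),"speed",mx.round(2),"err mm",e.round(2)); return q
E
python3 - <<'E'
from ins import *
b=pickle.load(open("best.pkl","rb"))[0]
q,o=run(q0,mk(b[1]),n=4)
for z in o[::2]:
    p,r=FK(z); print(p.round(2),"toolz",r.as_matrix()[:,2].round(2),"minz",min((p+r.apply(C))[:,2]).round(2),"wristz",(p-r.apply([0,0,.26]))[2].round(2))
print("end q",q.round(3)); P,Rt=FK(q); rv=(Rt.inv()*TR).as_rotvec(); print("ret shift",(Rt.inv().apply(TP-P)*100).round(1),"rot",rv.round(3))
q=lerp(q,TP,TR,8,"pre")
for a in ((22,-2.5,6,95),(22,-2.5,6,40),(22,-2.5,6,0),(10,-3,5,0),(0,-3,3,0),(0,-3,0,0)): q=lerp(q,*platepose(*a),8,a)
E
```

```text
[ 0.56 -0.28  0.41] toolz [ 0.14 -0.19 -0.97] minz 0.27 wristz 0.66
[ 0.59 -0.31  0.46] toolz [ 0.33 -0.32 -0.89] minz 0.32 wristz 0.69
[ 0.62 -0.31  0.51] toolz [ 0.52 -0.37 -0.76] minz 0.38 wristz 0.71
[ 0.64 -0.31  0.57] toolz [ 0.71 -0.35 -0.61] minz 0.44 wristz 0.73
[ 0.58 -0.28  0.54] toolz [ 0.68 -0.13 -0.72] minz 0.41 wristz 0.72
[ 0.52 -0.25  0.52] toolz [ 0.64  0.11 -0.76] minz 0.4 wristz 0.71
[ 0.46 -0.22  0.51] toolz [ 0.58  0.35 -0.73] minz 0.41 wristz 0.7
[ 0.4  -0.2   0.53] toolz [ 0.52  0.36 -0.77] minz 0.42 wristz 0.73
[ 0.34 -0.16  0.56] toolz [ 0.45  0.12 -0.89] minz 0.43 wristz 0.79
[ 0.29 -0.11  0.58] toolz [ 0.36 -0.14 -0.92] minz 0.44 wristz 0.82
[ 0.25 -0.06  0.59] toolz [ 0.27 -0.39 -0.88] minz 0.45 wristz 0.82
end q [ 0.756 -0.359 -0.671  2.023  0.18   1.091  0.777]
ret shift [-9.7  5.6 34.7] rot [0.176 0.486 0.994]
pre [ 0.86  0.57 -0.78  1.91  0.51  0.88 -0.44] speed 0.86 err mm 0.0
(22, -2.5, 6, 95) [ 0.98  0.69 -0.92  2.41  1.88  0.55 -1.77] speed 2.85 err mm 31.07
(22, -2.5, 6, 40) [ 0.95  0.85 -0.93  2.4   2.01  0.68 -1.87] speed 0.09 err mm 0.0
(22, -2.5, 6, 0) [ 0.93  0.96 -0.92  2.38  2.08  0.75 -1.9 ] speed 0.06 err mm 0.0
(10, -3, 5, 0) [ 0.79  0.85 -0.69  2.15  1.44  0.49 -1.3 ] speed 0.39 err mm 0.0
(0, -3, 3, 0) [ 0.81  0.92 -0.79  1.95  1.01  0.73 -0.87] speed 0.29 err mm 0.0
(0, -3, 0, 0) [ 0.81  0.92 -0.78  1.95  1.02  0.72 -0.87] speed 0.0 err mm 0.0
```

Call:
carry_out(motion=[-1.9,1.9,-1.6,-0.09,-0.08,-0.13,-1.9,1.9,-1.6,-0.09,-0.08,-0.13,-1.9,1.9,-1.6,-0.09,-0.08,-0.13,-1.9,1.9,-1.6,-0.09,-0.08,-0.13,-1.9,1.9,-1.6,-0.09,-0.08,-0.13,-1.9,1.9,-1.6,-0.09,-0.08,-0.13,-1.9,1.9,-1.6,-0.09,-0.08,-0.13], grip_force=58)

```text
clock: 11.9
tool_pos: [0.6393, -0.3056, 0.5632]
eef_rot: [0.322, 0.84, -0.043, 0.434]
contact_force: [0.7, -1.2, -5.6]
opening: 0.084
```

Call:
carry_out(motion=[3.0,-1.2,-1.4,-0.06,0.11,0.08,3.0,-1.2,-1.4,-0.06,0.11,0.08,3.0,-1.2,-1.4,-0.06,0.11,0.08,3.0,-1.2,-1.4,-0.06,0.11,0.08,3.0,-1.2,-1.4,-0.06,0.11,0.08,3.0,-1.2,-1.4,-0.06,0.11,0.08,3.0,-1.2,-1.4,-0.06,0.11,0.08])

```text
clock: 12.78
tool_pos: [0.4225, -0.2114, 0.5061]
eef_rot: [0.435, 0.809, 0.368, 0.144]
contact_force: [-0.3, -0.7, -6.3]
opening: 0.083
```

Call:
carry_out(motion=[3.0,0.1,-2.0,0.12,-0.07,-0.05,3.0,0.1,-2.0,0.12,-0.07,-0.05,3.0,0.1,-2.0,0.12,-0.07,-0.05,3.0,0.1,-2.0,0.12,-0.07,-0.05,3.0,0.1,-2.0,0.12,-0.07,-0.05,3.0,0.1,-2.0,0.12,-0.07,-0.05,3.0,0.1,-2.0,0.12,-0.07,-0.05,0,0,0,0,0,0])

```text
clock: 13.78
tool_pos: [0.2446, -0.0569, 0.5925]
eef_rot: [0.384, 0.891, -0.133, 0.204]
contact_force: [0.4, -0.2, -5.3]
opening: 0.086
```

```bash
python3 - <<'E'
from ins import *
st=monitor.get_state(); q=st["q"]; print(q.round(3),st["clock"])
T2,R2=platepose(22,-2.5,6,95)
for th,a in ((0,[.46,-.222,.33]),(10,[.46,-.222,.33]),(0,[.5,-.235,.36]),(0,[.5,-.235,.30])):
    print(th,a); A=(np.array(a),down(HY)*R.from_rotvec([-np.radians(th),0,0]))
    z=lerp(q,*A,10,"A"); z=lerp(z,T2,R2,10,"B")
print("direct"); lerp(q,T2,R2,12,"B")
print("high"); z=lerp(q,*platepose(22,-2.5,6,180),12,"H"); lerp(z,T2,R2,6,"B")
E
```

```text
[ 0.753 -0.36  -0.678  2.026  0.181  1.096  0.772] 13.775
0 [0.46, -0.222, 0.33]
A [ 0.84  0.59 -0.77  1.85  0.51  0.91 -0.44] speed 0.71 err mm 0.0
B [ 0.96  0.68 -0.88  2.41  1.9   0.52 -1.8 ] speed 3.2 err mm 41.59
10 [0.46, -0.222, 0.33]
A [ 0.84  0.52 -0.72  1.98  0.59  0.65 -0.5 ] speed 0.69 err mm 0.0
B [ 0.79  0.61 -0.6   2.42  2.16  0.36 -2.04] speed 3.88 err mm 88.07
0 [0.5, -0.235, 0.36]
A [ 0.81  0.61 -0.77  1.7   0.48  1.04 -0.39] speed 0.68 err mm 0.0
B [ 0.82  0.62 -0.65  2.42  2.11  0.38 -1.99] speed 3.52 err mm 68.04
0 [0.5, -0.235, 0.3]
A [ 0.8   0.69 -0.76  1.77  0.58  0.92 -0.48] speed 0.79 err mm 0.0
B [ 0.87  0.64 -0.72  2.42  2.03  0.42 -1.92] speed 1.99 err mm 16.87
direct
B [ 0.88  0.64 -0.74  2.42  2.01  0.43 -1.9 ] speed 1.49 err mm 0.03
high
H [ 0.6   0.34 -0.24  2.41  1.02  0.04 -0.88] speed 0.95 err mm 0.95
B [ 0.85  0.63 -0.69  2.42  2.06  0.4  -1.95] speed 3.95 err mm 84.45
```

```bash
cat >> ins.py <<'E'
def const(q,P1,R1,k,rows=None):
    P,Rt=FK(q); w=(Rt.inv()*R1).as_rotvec()/k; E=R.from_rotvec(w)
    M=sum((R.from_rotvec(w*i)).as_matrix() for i in range(k))
    s=np.linalg.solve(M,Rt.inv().apply(P1-P))*100
    r=np.r_[s.round(2),w.round(4)]; 
    q1,o=run(q,[r]*k,n=4); d=abs(np.diff(np.vstack([q,o]),axis=0))/DQ
    cz=[min((FK(z)[0]+FK(z)[1].apply(C))[:,2]) for z in o]
    print(k,"row",r.tolist(),"speed",d.max(1).round(2),"q",q1.round(2),"end err",(np.linalg.norm(FK(q1)[0]-P1)*1000).round(1),"minz",np.round(cz,2)); return q1
E
python3 - <<'E'
from ins import *
q=monitor.get_state()["q"]; T2,R2=platepose(22,-2.5,6,95)
const(q,T2,R2,16); const(q,T2,R2,24); const(q,*platepose(22,-2.5,6,95,dy=0),32)
E
```

```text
16 row [-0.39, 0.15, 2.56, -0.0108, 0.0179, 0.067] speed [0.27 0.27 0.27 0.31 0.38 0.47 0.58 0.66 0.68 0.67 0.71 0.84 1.23 1.37
 0.69 0.46] q [ 0.86  0.63 -0.71  2.42  2.03  0.42 -1.92] end err 0.7 minz [0.43 0.41 0.39 0.36 0.34 0.32 0.3  0.28 0.26 0.24 0.22 0.2  0.18 0.16
 0.14 0.12]
24 row [-0.26, 0.1, 1.71, -0.0072, 0.0119, 0.0447] speed [0.18 0.18 0.18 0.18 0.19 0.22 0.25 0.28 0.33 0.38 0.42 0.44 0.45 0.45
 0.45 0.47 0.51 0.6  0.79 1.01 0.76 0.49 0.36 0.29] q [ 0.87  0.64 -0.73  2.42  2.02  0.43 -1.91] end err 1.0 minz [0.43 0.42 0.41 0.39 0.38 0.36 0.35 0.34 0.32 0.31 0.29 0.28 0.27 0.25
 0.24 0.22 0.21 0.2  0.18 0.17 0.16 0.14 0.13 0.12]
32 row [-0.2, 0.07, 1.28, -0.0054, 0.0089, 0.0335] speed [0.13 0.14 0.14 0.14 0.14 0.14 0.15 0.16 0.18 0.2  0.22 0.25 0.28 0.3
 0.32 0.33 0.33 0.33 0.33 0.34 0.35 0.37 0.4  0.46 0.57 0.74 0.76 0.53
 0.38 0.3  0.25 0.21] q [ 0.88  0.64 -0.74  2.42  2.02  0.43 -1.91] end err 1.1 minz [0.44 0.43 0.42 0.41 0.4  0.39 0.37 0.36 0.35 0.34 0.33 0.32 0.31 0.3
 0.29 0.28 0.27 0.26 0.25 0.24 0.23 0.22 0.21 0.2  0.19 0.18 0.17 0.16
 0.15 0.14 0.13 0.12]
```

Call:
carry_out(motion=[-0.39,0.15,2.56,-0.0108,0.0179,0.067,-0.39,0.15,2.56,-0.0108,0.0179,0.067,-0.39,0.15,2.56,-0.0108,0.0179,0.067,-0.39,0.15,2.56,-0.0108,0.0179,0.067,-0.39,0.15,2.56,-0.0108,0.0179,0.067,-0.39,0.15,2.56,-0.0108,0.0179,0.067,-0.39,0.15,2.56,-0.0108,0.0179,0.067,-0.39,0.15,2.56,-0.0108,0.0179,0.067])

```text
clock: 14.78
tool_pos: [0.3225, -0.1465, 0.4193]
eef_rot: [0.61, 0.771, -0.007, 0.183]
contact_force: [-0.6, -1.3, -3.6]
opening: 0.087
```

Call:
carry_out(motion=[-0.2,0.07,1.28,-0.0054,0.0089,0.0335,-0.2,0.07,1.28,-0.0054,0.0089,0.0335,-0.2,0.07,1.28,-0.0054,0.0089,0.0335,-0.2,0.07,1.28,-0.0054,0.0089,0.0335,-0.2,0.07,1.28,-0.0054,0.0089,0.0335,-0.2,0.07,1.28,-0.0054,0.0089,0.0335,-0.2,0.07,1.28,-0.0054,0.0089,0.0335,-0.2,0.07,1.28,-0.0054,0.0089,0.0335])

```text
clock: 15.78
tool_pos: [0.359, -0.1816, 0.3291]
eef_rot: [0.702, 0.69, 0.055, 0.168]
contact_force: [0.7, -0.1, -4.5]
opening: 0.085
```

Call:
carry_out(motion=[-0.2,0.07,1.28,-0.0054,0.0089,0.0335,-0.2,0.07,1.28,-0.0054,0.0089,0.0335,-0.2,0.07,1.28,-0.0054,0.0089,0.0335,-0.2,0.07,1.28,-0.0054,0.0089,0.0335,-0.2,0.07,1.28,-0.0054,0.0089,0.0335,-0.2,0.07,1.28,-0.0054,0.0089,0.0335,-0.2,0.07,1.28,-0.0054,0.0089,0.0335,-0.2,0.07,1.28,-0.0054,0.0089,0.0335])

```text
clock: 16.77
tool_pos: [0.3958, -0.2115, 0.2366]
eef_rot: [0.782, 0.594, 0.116, 0.149]
contact_force: [0.2, -0.3, -4.3]
opening: 0.081
```

Call:
carry_out(motion=[0,0,0,0,0,0,0,0,0,0,0,0])

```text
clock: 17.02
tool_pos: [0.3965, -0.2106, 0.2383]
eef_rot: [0.78, 0.596, 0.116, 0.151]
contact_force: [0.7, -0.1, -4.7]
opening: 0.085
```

```bash
python3 - <<'E'
from ins import *
st=monitor.get_state(); print(st["q"].round(2),st["contact_force"].round(1))
delta(*platepose(22,-2.5,6,95))
p=shot("wrist"); save(p,"w5"); platebias(p)
W=cloud(p).reshape(-1,3); W=W[np.isfinite(W[:,0])]
a=(W-SLOT)@HX*1000; b=(W-SLOT)@HYv*1000; z=(W-SLOT)[:,2]*1000
s=(a>-75)&(a<50)&(abs(b)<90)&(z>-10)&(z<100)
t=s&(z>80)&(z<90); print("noses",np.percentile(a[t],[1,99]).round(1),"y",np.percentile(b[t],[1,99]).round(1),len(a[t]))
u=s&(z>30)&(z<38)&(a>0)&(abs(b)<40); print("wall x",np.percentile(a[u],[1,99]).round(1))
u=s&(z>16)&(z<20)&(abs(b)<75); print("lip",np.percentile(a[u],[1,99]).round(1),np.percentile(b[u],[1,99]).round(1))
E
```

```text
[ 0.87  0.63 -0.71  2.41  2.02  0.41 -1.91] [ 0.7 -0.1 -4.7]
shift cm [ 0.33 -0.16  0.07] rot [-0.0009 -0.0003 -0.0053] deg 0.3
z 22 35 1677 y [-11.3  -0.2  11.2] x [-14.6  15.1]
z 35 65 1584 y [-11.7   0.2  11.6] x [ 4.4 15.1]
z 66 80 1881 y [-4.6 -0.7  3.1] x [-59.4  59.4]
z 80 100 30 y [-4.3 -0.7  2.8] x [59.4 59.6]
z 100 135 38 y [-4.4 -0.8  2.6] x [59.3 59.6]
noses [-9.9 27.1] y [-46.   73.7] 2076
wall x [ 5.9 20. ]
lip [-19.9   6.7] [-52.4  73.2]
```

View pics/w5.png

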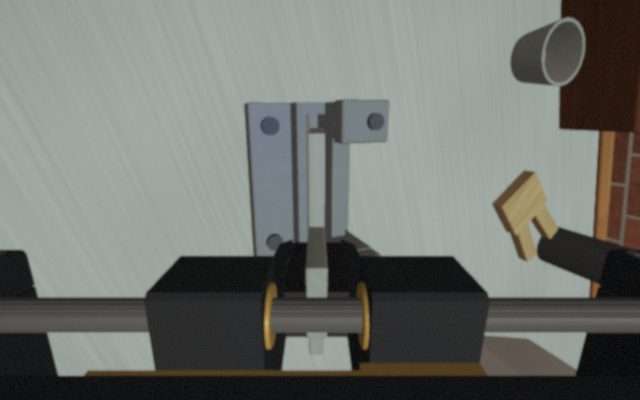

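The wrist view shows the plate at column 317, leaning 22° in line with the slot. The left nose at (363,120) is clear. I correct the small offset and slide in along the lean.

Call:
carry_out(motion=[0.22,-0.09,0.1,0,0,-0.005,0,0,1.5,0,0,0,0,0,1.5,0,0,0,0,0,1.5,0,0,0,0,0,1.5,0,0,0,0,0,1,0,0,0,0,0,0.5,0,0,0,0,0,0,0,0,0])

```text
clock: 18.08
tool_pos: [0.4247, -0.2154, 0.1681]
eef_rot: [0.778, 0.598, 0.117, 0.152]
contact_force: [-0.2, 0.7, -3.9]
opening: 0.086
```

```bash
python3 - <<'E'
from h import *
st=monitor.get_state(); print(st["contact_force"].round(1),st["moment"].round(2),st["q"].round(2))
delta(*platepose(22,-1.8,6,0,dy=-1.1)); delta(*platepose(20,-1.8,4,0,dy=-1.1))
E
```

```text
[-0.2  0.7 -3.9] [0.12 0.86 0.03] [ 0.86  0.85 -0.77  2.39  2.17  0.61 -2.01]
shift cm [-0.05 -0.12  2.02] rot [ 0.0016 -0.0002  0.0013] deg 0.1
shift cm [-0.05  0.26  2.23] rot [ 0.0365 -0.0002  0.0013] deg 2.1
```

Call:
carry_out(motion=[-0.05,-0.12,0.4,0,0,0,0,0,0.5,0,0,0,0,0,0.4,0,0,0,0,0,0.4,0,0,0,0,0,0.3,0,0,0,0,0,0,0,0,0])

```text
clock: 18.82
tool_pos: [0.4308, -0.2175, 0.149]
eef_rot: [0.778, 0.598, 0.117, 0.152]
contact_force: [-0.1, 0.6, -5.2]
opening: 0.085
```

```bash
python3 - <<'E'
from ins import *
st=monitor.get_state(); print(st["contact_force"].round(1),st["moment"].round(2))
delta(*platepose(22,-1.8,6,0,dy=-1.1))
q=st["q"]
q=const(q,*platepose(11,-2.3,4.5,0,dy=-1.1),8)
q=const(q,*platepose(0,-3,3,0,dy=-1.1),8)
E
```

```text
[-0.1  0.6 -5.2] [0.14 0.81 0.02]
shift cm [-0.  0.  0.] rot [ 0.0016 -0.0003  0.0011] deg 0.1
8 row [-0.0, 0.3, 0.03, 0.0242, -0.0, 0.0001] speed [0.19 0.19 0.2  0.23 0.26 0.31 0.41 0.65] q [ 0.56  0.78 -0.29  2.18  1.54  0.18 -1.41] end err 0.3 minz [0.03 0.03 0.03 0.03 0.03 0.03 0.03 0.03]
8 row [-0.0, 0.31, 0.03, 0.024, -0.0, 0.0] speed [0.95 0.43 0.28 0.22 0.2  0.18 0.17 0.16] q [ 0.71  0.86 -0.6   1.96  0.86  0.6  -0.73] end err 0.3 minz [0.02 0.02 0.02 0.02 0.02 0.02 0.02 0.02]
```

Call:
carry_out(motion=[0,0.3,0.03,0.0242,0,0,0,0.3,0.03,0.0242,0,0,0,0.3,0.03,0.0242,0,0,0,0.3,0.03,0.0242,0,0,0,0.3,0.03,0.0242,0,0,0,0.3,0.03,0.0242,0,0,0,0.15,0.015,0.0121,0,0,0,0,0,0,0,0])

```text
clock: 19.82
tool_pos: [0.4497, -0.2223, 0.1538]
eef_rot: [0.787, 0.606, 0.069, 0.091]
contact_force: [-0.4, -0.8, -3.8]
opening: 0.084
```

```bash
python3 - <<'E'
from ins import *
st=monitor.get_state(); print(st["contact_force"].round(1),st["moment"].round(2),st["q"].round(2))
q=const(st["q"],*platepose(0,-3,3,0,dy=-1.1),14)
E
```

```text
[-0.4 -0.8 -3.8] [ 0.03  0.57 -0.01] [ 0.65  0.8  -0.44  2.22  1.78  0.29 -1.64]
14 row [-0.0, 0.2, 0.02, 0.0164, 0.0001, 0.0002] speed [0.31 0.44 0.65 0.48 0.29 0.21 0.17 0.15 0.13 0.13 0.12 0.12 0.11 0.11] q [ 0.72  0.86 -0.6   1.96  0.87  0.6  -0.74] end err 0.9 minz [0.03 0.03 0.03 0.03 0.03 0.02 0.02 0.02 0.02 0.02 0.02 0.02 0.02 0.02]
```

Call:
carry_out(motion=[0,0.2,0.02,0.0164,0,0,0,0.2,0.02,0.0164,0,0,0,0.2,0.02,0.0164,0,0,0,0.2,0.02,0.0164,0,0,0,0.2,0.02,0.0164,0,0,0,0.2,0.02,0.0164,0,0,0,0.2,0.02,0.0164,0,0,0,0.2,0.02,0.0164,0,0])

```text
clock: 20.82
tool_pos: [0.4641, -0.2266, 0.1545]
eef_rot: [0.792, 0.609, 0.029, 0.038]
contact_force: [-0.3, 0.5, -3.8]
opening: 0.085
```

Call:
carry_out(motion=[0,0.2,0.02,0.0164,0,0,0,0.2,0.02,0.0164,0,0,0,0.2,0.02,0.0164,0,0,0,0.2,0.02,0.0164,0,0,0,0.2,0.02,0.0164,0,0,0,0.2,0.02,0.0164,0,0,0,0,0,0,0,0])

```text
clock: 21.7
tool_pos: [0.4768, -0.2298, 0.154]
eef_rot: [0.793, 0.609, -0.0, -0.0]
contact_force: [-0.5, 0.6, -4.8]
opening: 0.082
```

```bash
python3 - <<'E'
from h import *
st=monitor.get_state(); print(st["contact_force"].round(1),st["moment"].round(2),st["q"].round(2))
delta(*platepose(0,-3,0,0,dy=-1.1))
p=shot("wrist"); platebias(p)
E
```

```text
[-0.5  0.6 -4.8] [-0.07  0.06 -0.05] [ 0.71  0.86 -0.6   1.96  0.86  0.6  -0.73]
shift cm [-0.01  0.06  0.3 ] rot [-0.0008  0.      0.0009] deg 0.1
z 22 35 1656 y [-11.3   0.1  11.3] x [-14.5  15.2]
z 35 65 7142 y [-10.1   1.2  11.6] x [-49.   74.4]
z 66 80 994 y [-3.8  0.   4. ] x [-51.5  41.1]
z 80 100 648 y [ 6.4  9.2 11.9] x [-4.9 35.7]
z 100 135 952 y [-11.8  -7.8   8.1] x [-12.9  32.3]
```

Call:
carry_out(motion=[0,0.06,0.1,0,0,0,0,0,0.1,0,0,0,0,0,0.1,0,0,0,0,0,0.03,0,0,0,0,0,0,0,0,0])

```text
clock: 22.38
tool_pos: [0.4769, -0.23, 0.151]
eef_rot: [0.793, 0.609, -0.001, -0.0]
contact_force: [0.4, -0.7, -2.1]
opening: 0.081
```

Call:
carry_out(motion=[0,0.05,0,0,0,0,0,0.05,0,0,0,0,0,0,0,0,0,0])

```text
clock: 22.75
tool_pos: [0.4774, -0.2302, 0.1509]
eef_rot: [0.793, 0.609, -0.001, -0.001]
contact_force: [-2.8, -0.0, 3.3]
opening: 0.087
```

Call:
carry_out(motion=[0,0.05,0,0,0,0,0,0.03,0,0,0,0,0,0,0,0,0,0,0,0,0,0,0,0])

```text
clock: 23.25
tool_pos: [0.4779, -0.2303, 0.151]
eef_rot: [0.793, 0.609, -0.001, -0.001]
contact_force: [-5.0, -0.3, 6.3]
opening: 0.084
```

Call:
carry_out(motion=[0,0.04,0.03,0,0,0,0,0,0.02,0,0,0,0,0,0,0,0,0,0,0,0,0,0,0])

```text
clock: 23.75
tool_pos: [0.4781, -0.2303, 0.1509]
eef_rot: [0.793, 0.609, -0.001, -0.001]
contact_force: [-6.2, 0.7, 10.4]
opening: 0.087
```

```bash
python3 - <<'E'
from h import *
st=monitor.get_state(); print(st["contact_force"].round(1),st["moment"].round(2)); f=st["contact_force"]; print("head x,y",f@HX,f@HYv)
delta(*platepose(0,-2,0,0,dy=-1.1))
E
```

```text
[-6.2  0.7 10.4] [0.25 1.65 0.07]
head x,y -6.169826166533213 -0.9500906693278005
shift cm [ 0.01  0.02 -0.01] rot [-0.0028  0.0015  0.0012] deg 0.2
```

Call:
carry_out(motion=[0,0,0,0,0,0,0,0,0,0,0,0,0,0,0,0,0,0,0,0,0,0,0,0,0,0,0,0,0,0], hand=3)

```text
clock: 24.38
tool_pos: [0.4792, -0.2304, 0.1502]
eef_rot: [0.793, 0.609, -0.0, -0.0]
contact_force: [0.6, -0.4, -0.2]
opening: 0.339
```

Call:
carry_out(motion=[0,0,-0.5,0,0,0,0,0,-1.5,0,0,0,0,0,-3,0,0,0,0,0,-3,0,0,0,0,0,-3,0,0,0,0,0,-3,0,0,0,0,0,-2,0,0,0,0,0,0,0,0,0])

```text
clock: 25.38
tool_pos: [0.48, -0.2304, 0.3124]
eef_rot: [0.793, 0.609, 0.001, 0.001]
contact_force: [0.8, 0.2, -0.3]
opening: 0.342
```

```bash
python3 - <<'E'
from h import *
st=monitor.get_state(); print(st["contact_force"].round(1),st["clock"])
p=shot("wrist"); save(p,"w6")
W=cloud(p).reshape(-1,3); W=W[np.isfinite(W[:,0])]
a=(W-SLOT)@HX*1000; b=(W-SLOT)@HYv*1000; z=(W-SLOT)[:,2]*1000
for n,s in (("tab top",(abs(b)<25)&(z>97)&(z<112)&(abs(a)<40)),("shoulder",(abs(b)<44)&(abs(b)>18)&(z>54)&(z<66)&(abs(a)<15))):
    if s.sum()>10: print(n,s.sum(),"x",np.percentile(a[s],[2,50,98]).round(1),"y",np.percentile(b[s],[2,98]).round(1),"z",np.median(z[s]).round(1))
for lo,hi in ((-44,-18),(18,44)):
    s=(b>lo)&(b<hi)&(z>54)&(z<66)&(abs(a)<15)
    if s.sum()>5: print("side",lo,np.median(a[s]).round(2),np.median(z[s]).round(1))
s=shot("scene"); c=s["frame"][120:280,190:450]; cv2.imwrite("pics/s6.png",cv2.resize(np.ascontiguousarray(c[:,:,::-1]),(780,480)))
W=cloud(s)
for t in ("plate_c","spare_wide_c","spare_small_c","jar","file","sandbag"):
    for m in masks(s,t)[:1]: print(t,round(m["p"],2),np.nanmedian(W[m["pixels"]],0).round(3))
E
```

```text
[ 0.8  0.2 -0.3] 25.375
tab top 344 x [-4.   0.2  3.7] y [-15.9  13.5] z 105.1
shoulder 325 x [-4.  -0.1  3.7] y [-42.9  41.6] z 60.0
side -44 0.7 60.1
side 18 -0.15 60.0
plate_c 0.55 [ 0.481 -0.235  0.081]
spare_wide_c 0.57 [0.496 0.238 0.056]
spare_small_c 0.93 [0.597 0.237 0.052]
jar 0.93 [0.664 0.006 0.039]
file 0.62 [0.376 0.015 0.021]
sandbag 0.9 [ 0.775 -0.006  0.036]
```

View pics/w6.png

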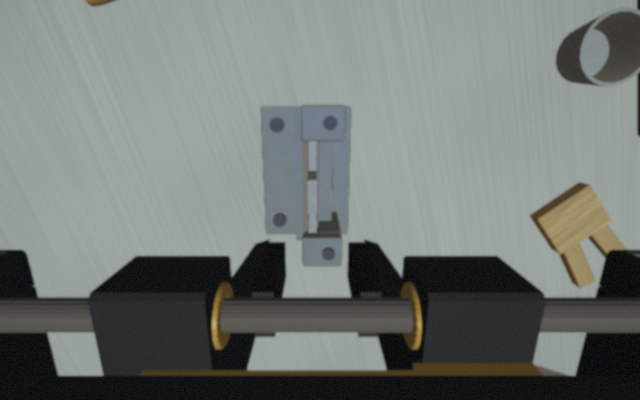

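View pics/s6.png

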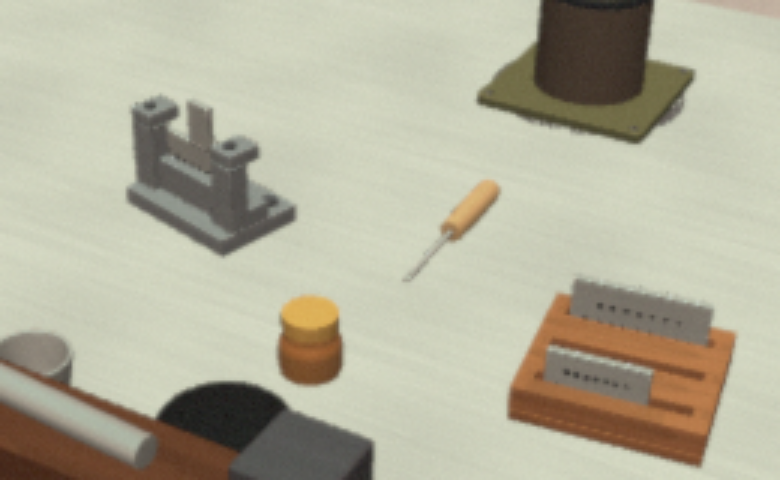

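The wrist view shows the tab at (312,175) standing in the slot under both noses. The scene crop shows the plate upright in the head at (198,130), and the spares, jar and file in place. I'm handing in.

```bash
python3 -c "
from plant import workorder
print(workorder.finish_job())"
```

```text
the job is handed in; nothing more can be done
None
```

The tabbed plate is loaded in the draw head and released, and I handed the job in at about 25.5 s of the 51 s allowed. I slid it in at 22° in front of the noses without contact, straightened it beneath them, set it on the slot floor and nudged it back towards the posts.

**First attempt at leaning:** the arm ran into wrist joint limits (joints 5 and 6). I backed off with the plate in hand, moved the arm to a different elbow position well above the bench, and then inserted it. The plate did not slip noticeably.

**Last checks, after letting go:**
- **Height:** the shoulders are 60.0 mm and the tab top 105.1 mm above the slot floor, so it stands fully down.
- **Upright:** tab and shoulders both lie within 0.2 mm of the slot's centre line, front to back.
- **Fingers:** the gripper is clear and the force on it is about zero.
- **Other things:** the spares, jar, file and cushion read within about 3 mm of the first look, apart from one spare reading 13 mm off along its own length. The network's first outline of that spare reached onto the bench, and the crop shows it standing in its pocket.

**Disagreements:**
- At release, the arm's position put the plate's back face about 0.2 mm from the posts. The camera puts the plate near the middle of the slot, about 2 mm from them. It stands upright either way.
- The two shoulders differ by about 0.85 mm front to back, roughly 0.8° of turn in the slot. That is close to the noise of the measurement, so I left it.

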